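# Fit the diamond plate in the graver-sharpening stand

### The job

Set up the sharpening stand: slide the diamond plate, dotted face up and notched end first, up the stand's sloping channel under the two steel lips until it is fully home against the stop, then swing the keeper arm right across behind the plate so that it cannot slip out. Leave the graver, the glass dish and the brass brush where they are.

Things in the scene. Friction and masses are not known exactly. Their poses are not given: they have to be found in the camera images.
- plate: sharpening plate 150 x 50 x 10 mm, about 0.24 kg, dotted dark face up, lying flat and loose on the worktop. Origin: centre of the underside; x runs along it towards the notched end (+75 mm), y across, z up. The notch there is 16 mm wide, 8 mm deep, in the middle; that end's outer corners have 3 mm chamfers. The other end (-75 mm) is plain.
- plate_nose (a point): on the plate: middle of the line across its notched end, at half thickness (75 mm along the plate's x, 5 mm above the underside).
- stand: grey cast stand, bolted to the worktop, that carries the inclined channel; sole 190 x 100 x 7 mm, origin at its centre on the worktop; x points level, in the direction in which the channel rises. The keeper is on its left (+y).
- channel: inclined bed, fixed on the stand. Origin: middle of the channel's mouth, on the bed, 45 mm above the worktop; x runs 15 degrees upward into the channel, y left, z square to the bed. Before the mouth an open landing 40 mm wide runs from x = -75 mm to 0 at z = 0 (fingers can pass beside it). Behind it the channel runs to x = 90 mm.
- mouth (a point): the mouth (same point as the channel's origin). Channel walls at y = +-25.8 mm; on them two steel lips reach in to y = +-20.5 mm, undersides at z = 11.6 mm, tops at 16.5 mm; outer sides at +-36 mm. Lead-in at the mouth: each wall flares 3 mm over 4 mm, the lips rise 2 mm over 5 mm. So the fit is 0.8 mm a side, 1.6 mm in height.
- stop (a point): middle of the cross stop's face, x = 90 mm in the channel, 5 mm above the bed: the plate's nose point is here when it is home (plain end then at x = -60 mm). A key 12 mm wide, 8 mm high stands out 7 mm from the stop and enters the notch.
- spring (a point): flat spring in the right-hand (-y) wall, from x = 50 to 82 mm, standing 3 mm into the channel; it yields sideways. Pushing the plate past it takes about 5 N.
- keeper (a joint): angle of the keeper arm (rad). 0: it points back down the slope, beside the plate's way; it starts from -0.45 to 0.05. Growing values swing its free end to the right (counter-clockwise from above); at 1.57, its limit, it lies straight across, 1.5 mm behind the home plate; a plate not home blocks it. Stays where left (0.06 N m friction).
- keeper_pivot (a point): keeper's axis, square to the bed, at channel x = -66.5, y = 58, z = 0 mm. The arm is 10 mm wide, reaches 70 mm from the axis and lies from channel z = 1 to 10 mm; the hub is 17 mm thick, up to z = 15 mm. A bar 15 mm wide with its top at z = -8 mm carries it from the landing.
- keeper_post (a point): middle of the upright round post on the keeper arm, 58 mm from its axis; 10 mm thick, from channel z = 10 to 26 mm.
- graver: graver with a black mushroom handle, 27 x 144 x 27 mm, lying on the worktop; origin under its middle.
- dish: round glass dish with jump rings, 84 mm across, 47 mm high; origin under its middle.
- brush: brass scratch brush with a wooden handle, 20 x 195 x 25 mm, lying on the worktop; origin under its middle.

How it is judged:
By the outcome, as a careful person would: the job done as asked, in the order asked, and still so for the second after the job is handed in, with the robot touching nothing.
It also fails if it takes over 64 s, if anything falls off the work surface, if the arm or the gripper's body presses on something with over 40 N, if the wrist force passes 120 N, or if a joint passes its speed limit or range.

### The arm

A 7-joint arm with a two-finger parallel gripper is mounted at the origin on a cart in front of the work surface, level with it; the furniture and walls round the work are solid. World frame = base frame: x ahead of the robot, y to its left, z up, the work surface at z = 0. Lengths are in m, angles in rad, forces in N, time in s.
With the tool pointing down it reaches from about 0.4 to 0.85 m from the base axis. Payload 10.4 kg.
Tool frame: the origin (TCP) lies between the finger pads; the fingertips stand 14 mm ahead of it and the grasp point (between the pads) lies 5 mm behind it (r.finger_overhang is the z of the fingertips in the tool frame, in m); z points along the fingers, y is the line along which they close (so a half turn about z gives the same grasp; the last joint's range is limited). The gripper opens to 87 mm and grips with 3 to 60 N. Pads are 19 mm wide; open, the fingers measure 117 mm over their backs; the gripper's body (75 mm by 190 mm) begins 51 mm behind the grasp point.
Start: joints at [1.225, 0.332, -0.065, 1.46, 0.022, 1.35, -0.088], TCP at [0.198, -0.593, 0.237] pointing down, gripper open.
Joint ranges: [-2.6, 2.6], [-0.5, 2.12], [-1.47, 1.34], [0.16, 2.42], [-1.27, 4.41], [0.06, 2.06], [-2.6, 2.6]. Speed limits (rad/s): [2.22, 2.22, 2.79, 2.79, 3.14, 3.14, 3.14].

### API

Orientations are given as a unit quaternion [x, y, z, w].
In Python, from bench import r, optics gives the robot as it stands.
- The arm moves only by the shell command python3 -m pendant 'ROWS' [FORCE]. ROWS is JSON, a list of rows, each a list of 7 numbers: the closure, from -1 (fully open) to 1 (shut), then the shift along the tool's x, y, z scaled (see below), then the turn, a rotation vector about the tool's x, y, z scaled (see below). In form: [[grip, x, y, z, rx, ry, rz], ...]. A call has 1 to 8 rows; each row is the pose to reach, as a shift and turn from the pose commanded when the call began, along the tool's axes at that moment; what a row does not reach only later rows make up. The controller multiplies each number of a shift by 0.3 m and each number of a turn by 120 degrees. A row lasts 1/8 s, in which the tool goes at most 62.5 mm and 10.7 degrees, less where a joint would pass 70% of its speed; a pose out of reach is approached as far as the arm can. A call with a number of a shift or a turn outside -1 to 1 is refused whole. A call with a gripper value outside its range is refused whole. The fingers move at their own pace and stop on an object; FORCE is the grip in N (left out, the last holds). Time passes only in rows, so rows that repeat a pose let the fingers close. It gives the time, the measured TCP pose, the force, the opening and the grip force at its end, in the units of the state.
- r.read_state(): the state, without advancing time (a new reading comes with each control period).
- optics.camera(name): name is "side" or "top"; returns a dict with "pixels" (420x560x3 uint8, red, green, blue), "vfov" (degrees; the focal length in pixels is half the picture's height over the tangent of half this angle, whatever the lens; pixels are square), "cx", "cy" (the principal point, pixels), "rvec" (rotation vector, rad) and "tvec" (3), from world to camera coordinates, as OpenCV has them. Camera axes: x right, y down, z forward; pixel columns grow to the right and rows downward; lengths in m; the calibration is good to about 2 mm. A picture is of the moment at which its call begins. There is no depth.
- r.close_job(): hands the job in; it is judged then, once.
The state is a dict: "time": time; "joint_positions": joint angles; "joint_vel": joint speeds; "joint_torque": joint torques, N m; "ee_pos": TCP position; "eef_rot": TCP orientation; "ft_force": force on the tool from outside, world axes, zero at the start; "torque": the same for the moment, N m; "width": finger opening in m; "grip_force": force on a finger pad.
Only numpy, scipy, OpenCV 4.12 (cv2) and the standard library are available. Lean on these libraries where they do the work, as an engineer would, in place of code of your own. Each camera call takes 0.05 s, during which the arm holds its last target. There are 200 camera calls.

## Working session

There is one attempt and no reset: what is moved stays moved. The work goes in short steps, Python scripts to look and compute and a shell command to move; the robot and the scene stay as the last step left them, time stands still between calls to the robot, and variables do not carry over. Pictures are saved under pics/ and viewed, at most 10 in all, crops included, and the job is handed in when it is done.

```bash
ls; mkdir -p pics
python3 - <<'E'
from bench import r, optics
import cv2,numpy as np
for n in("top","side"):
    c=optics.camera(n); cv2.imwrite(f"pics/{n}0.png",cv2.resize(c["pixels"][:,:,::-1],(800,600),interpolation=cv2.INTER_CUBIC))
    print(n,{k:np.round(c[k],4).tolist() for k in c if k!="pixels"})
print(r.read_state()); print(r.finger_overhang)
E
```

```text
pics
top {'vfov': 43.0347, 'cx': 277.6466, 'cy': 204.5724, 'rvec': [2.1925, -2.1545, 0.0501], 'tvec': [-0.0873, 0.6109, 1.2203]}
side {'vfov': 47.6357, 'cx': 276.6335, 'cy': 208.0882, 'rvec': [2.4964, -0.063, 0.0255], 'tvec': [-0.6202, 0.0047, 1.4765]}
{'time': 0.1, 'joint_positions': array([ 1.22538597,  0.33280861, -0.06470382,  1.46085918,  0.02161776,
        1.34988438, -0.08852357]), 'joint_vel': array([-0.00027712, -0.00195181,  0.00018224, -0.00163367, -0.00039736,
       -0.00029661,  0.00087636]), 'joint_torque': array([ 1.80827141e-03, -6.24546003e+01,  2.49186979e-02, -3.90717244e+01,
       -6.14038669e-02,  3.66145594e-02,  4.69197767e-05]), 'ee_pos': array([ 0.19816192, -0.59241108,  0.23583266]), 'eef_rot': array([ 9.87001984e-01,  1.60706827e-01, -1.37202274e-04, -6.16639400e-04]), 'ft_force': array([ 0.46205946, -0.21824956,  0.22967519]), 'torque': array([-0.00581517,  0.04161243,  0.06227718]), 'grip_force': 0.0, 'width': 0.08672560670133984}
0.014
```

View pics/top0.png

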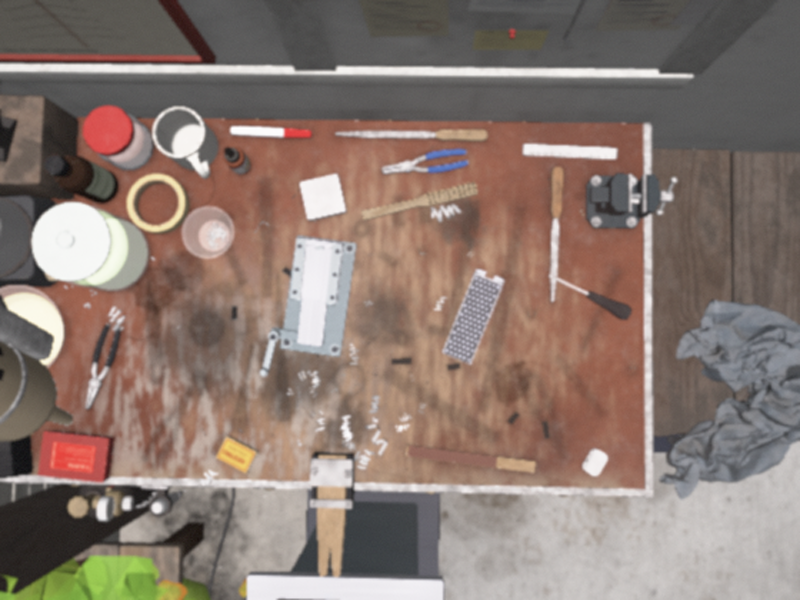

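View pics/side0.png

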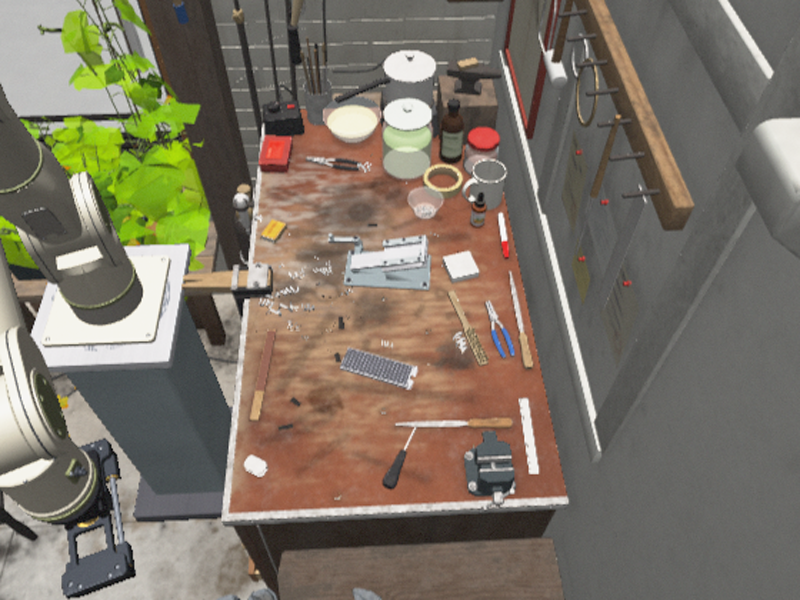

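The top view shows the plate at about (473,317) with its notched end up at (490,272), the stand at (320,297) rising away from the robot, and the keeper at (268,355). Next I zoom in.

Run:
```python
import cv2
from bench import optics
a=optics.camera("top")["pixels"][:,:,::-1]
cv2.imwrite("pics/c1.png",cv2.resize(a[155:275,170:370],None,fx=4,fy=4,interpolation=cv2.INTER_CUBIC))
s=optics.camera("side")["pixels"][:,:,::-1]
cv2.imwrite("pics/c2.png",cv2.resize(s[155:275,220:320],None,fx=5,fy=5,interpolation=cv2.INTER_CUBIC))
```

```text
(no output)
```

View pics/c1.png

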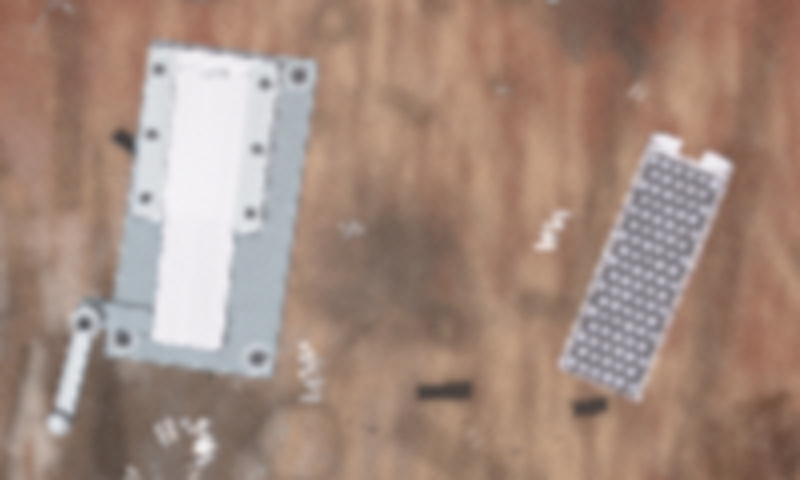

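View pics/c2.png

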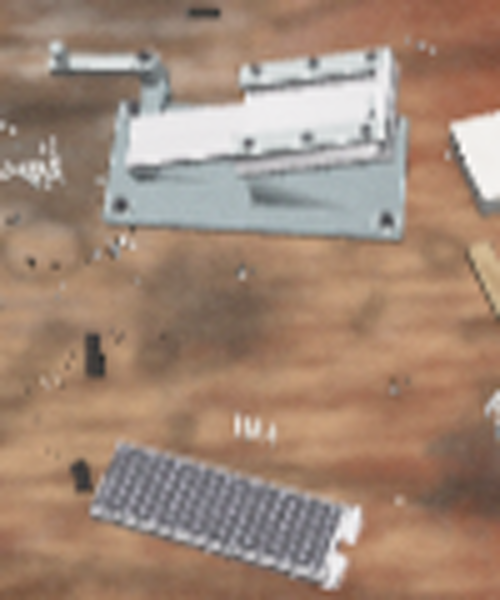

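The crops give usable corners for the sole, the landing, the lips and the plate, plus the hub (85,322) and post (58,422) of the keeper, which points back and slightly left. I'll fit the poses to both views.

```bash
cat > h.py <<'E'
import numpy as np, cv2
from scipy.spatial.transform import Rotation as R
from scipy.optimize import least_squares
from bench import r, optics
def cam(n):
    c=optics.camera(n); h,w=c["pixels"].shape[:2]; f=h/2/np.tan(np.radians(c["vfov"]/2))
    c["K"]=np.array([[f,0,c["cx"]],[0,f,c["cy"]],[0,0,1.]]); return c
def proj(c,P): return cv2.projectPoints(np.asarray(P,float).reshape(-1,1,3),np.array(c["rvec"]),np.array(c["tvec"]),c["K"],None)[0][:,0]
def flat(p,z=0,pitch=0): # p = x,y,yaw -> (R,t)
    return R.from_euler("z",p[2])*R.from_euler("y",-pitch), np.array([p[0],p[1],z])
def at(T,P): return T[0].apply(np.asarray(P,float))+T[1]
P15=np.radians(15)
def rel(pos,Rg):  # goal TCP pose -> shift (units) & turn(units) in current tool axes; uses measured pose
    s=r.read_state(); R0=R.from_quat(s["eef_rot"])
    return np.round(R0.inv().apply(pos-s["ee_pos"])/.3,4), np.round((R0.inv()*Rg).as_rotvec()/np.radians(120),4)
def tool(Rf,yaw=0): return Rf*R.from_euler("z",yaw)*R.from_euler("x",np.pi) # tool x = frame x (turned by yaw), z = -frame z
E
cat > fit.py <<'E'
from h import *
ct,cs=cam("top"),cam("side")
t=lambda *a:(np.array(a)+.5)/4-.5+[170,155]
s=lambda *a:(np.array(a)+.5)/5-.5+[220,155]
pl=[[72,25,10],[75,-23,10],[-75,25,10],[-75,-25,10]]
obt=t((652,136),(732,163),(560,367),(640,400)); obs=s((358,508),(332,580),(120,443),(92,512))
pl[0]=[73.5,23.5,10]; pl[1]=[73.5,-23.5,10]; pl=np.array(pl)/1e3
def fp(p): W=at(flat(p),pl); return np.r_[proj(ct,W)-obt,proj(cs,W)-obs].ravel()
a=least_squares(fp,[.5,-.2,-.4],loss="soft_l1"); print("plate",a.x,np.round(a.fun.reshape(-1,2),1).tolist())
so=np.array([[95,-50,7],[-95,-50,7],[-95,50,7]])/1e3
so2=np.array([[-95,-50,7],[95,-50,7],[95,50,7],[-95,50,7]])/1e3
ch=np.array([[-75,20,0],[-75,-20,0],[0,36,16.5],[0,-36,16.5]])/1e3
ost=t((316,60),(271,378),(106,354)); oss=s((105,220),(402,240),(408,118),(122,102))
oct_=t((152,343),(222,350),(132,217),(263,234)); ocs=s((132,118),(130,166))
def fs(p):
    S=flat(p[:3]); m=at(S,[p[3],p[4],.045]); C=(flat(p,0,P15)[0],m); W=at(C,ch)
    return np.r_[proj(ct,at(S,so))-ost,proj(cs,at(S,so2))-oss,proj(ct,W)-oct_,proj(cs,W[:2])-ocs].ravel()
b=least_squares(fs,[.55,.05,-.15,-.02,0],loss="soft_l1"); print("stand",b.x,np.round(b.fun.reshape(-1,2),1).tolist())
p=b.x; m=at(flat(p[:3]),[p[3],p[4],.045]); C=(flat(p,0,P15)[0],m); print("mouth",m)
def fk(q):
    k=np.array([[-66.5,58,15],[-66.5-58*np.cos(q[0]),58-58*np.sin(q[0]),26]])/1e3
    W=at(C,k); return np.r_[proj(ct,W)-t((85,322),(59,423)),proj(cs,W)-s((147,55),(57,48))].ravel()
k=least_squares(fk,[-.2]); print("keeper",k.x,np.round(k.fun.reshape(-1,2),1).tolist())
np.savez("pose.npz",plate=a.x,C=np.r_[m,p[2]],k=k.x)
E
python3 fit.py
```

```text
plate [ 0.57674234 -0.20324798 -0.36244221] [[1.1, -0.4], [-0.2, 0.2], [0.2, 0.5], [0.2, 0.2], [0.6, 0.1], [1.0, -0.6], [-0.2, -0.7], [-0.7, -0.5]]
stand [ 6.07064424e-01  5.27794925e-02 -1.20842105e-01 -1.02518695e-02
  1.06205790e-04] [[1.0, -0.1], [0.7, 0.1], [-0.0, 0.2], [-0.5, -0.4], [0.5, -1.0], [0.5, -0.8], [-0.3, -0.8], [0.6, -0.5], [0.1, 0.1], [0.6, -0.0], [-0.7, 0.1], [0.1, -0.5], [-0.8, -0.5]]
mouth [0.59690012 0.05412077 0.045     ]
keeper [-0.11855244] [[0.1, 0.5], [0.2, 0.2], [-0.5, -0.2], [-0.2, -0.4]]
```

```bash
cat > g1.py <<'E'
from h import *
d=np.load("pose.npz"); T=flat(d["plate"]); Rg=tool(T[0])
for z in(.12,.0165): 
    p=at(T,[-.040,0,0]); p[2]=z; print(p,rel(p,Rg))
E
python3 g1.py
```

```text
[ 0.53934099 -0.18906562  0.12      ] (array([ 1.5049, -0.9149,  0.3881]), array([-2.000e-04,  1.000e-04,  3.272e-01]))
[ 0.53934099 -0.18906562  0.0165    ] (array([ 1.5049, -0.9147,  0.7331]), array([-2.000e-04,  1.000e-04,  3.272e-01]))
```

```bash
python3 -m pendant '[[-1,0.15,-0.09,0.03,0,0,0.05],[-1,0.3,-0.18,0.05,0,0,0.1],[-1,0.45,-0.27,0.08,0,0,0.15],[-1,0.6,-0.36,0.1,0,0,0.2],[-1,0.75,-0.45,0.15,0,0,0.25],[-1,0.85,-0.55,0.2,0,0,0.3],[-1,0.95,-0.6,0.25,0,0,0.327],[-1,0.95,-0.6,0.25,0,0,0.327]]' 20; python3 g1.py
```

```text
time: 1.3
ee_pos: [0.4128, -0.3288, 0.1606]
eef_rot: [0.984, -0.178, -0.001, -0.001]
ft_force: [-0.3, -0.8, 0.1]
width: 0.0871
grip_force: 0.0
[ 0.53934099 -0.18906562  0.12      ] (array([ 0.2321, -0.5839,  0.1358]), array([-0.0006,  0.0007,  0.0022]))
[ 0.53934099 -0.18906562  0.0165    ] (array([ 0.2326, -0.5834,  0.4808]), array([-0.0006,  0.0007,  0.0022]))
```

```bash
python3 -m pendant '[[-1,0.08,-0.18,0.04,0,0,0.002],[-1,0.15,-0.36,0.08,0,0,0.002],[-1,0.2,-0.52,0.11,0,0,0.002],[-1,0.232,-0.584,0.136,0,0,0.002],[-1,0.232,-0.584,0.136,0,0,0.002],[-1,0.232,-0.584,0.136,0,0,0.002]]'; python3 g1.py
python3 - <<'E'
from h import *
d=np.load("pose.npz"); c=cam("top"); im=c["pixels"][:,:,::-1].copy()
cv2.imwrite("pics/t1.png",cv2.resize(im[155:275,250:370],None,fx=4,fy=4,interpolation=cv2.INTER_CUBIC))
E
```

```text
time: 2.05
ee_pos: [0.5379, -0.1944, 0.1211]
eef_rot: [0.983, -0.183, 0.0, 0.001]
ft_force: [0.2, 0.1, 0.4]
width: 0.087
grip_force: 0.0
[ 0.53934099 -0.18906562  0.12      ] (array([-0.0018, -0.0183,  0.0036]), array([ 0.0005, -0.0001, -0.0027]))
[ 0.53934099 -0.18906562  0.0165    ] (array([-0.0019, -0.0186,  0.3486]), array([ 0.0005, -0.0001, -0.0027]))
```

View pics/t1.png

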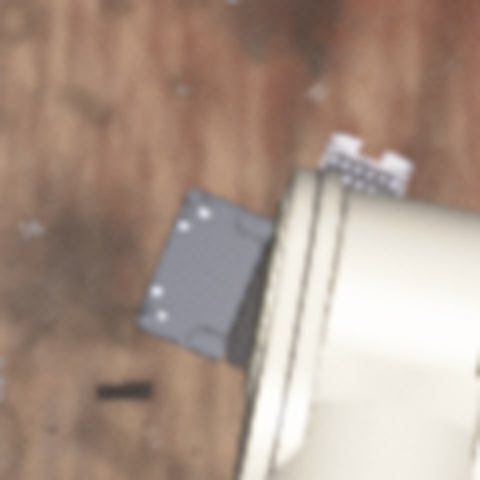

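The arm hides most of the plate, but the notched end (370,165) still shows where it was, so I'm going down.

```bash
python3 -m pendant '[[-1,-0.002,-0.018,0.12,0,0,-0.002],[-1,-0.002,-0.018,0.25,0,0,-0.002],[-1,-0.002,-0.018,0.32,0,0,-0.002],[-1,-0.002,-0.018,0.345,0,0,-0.002],[-1,-0.002,-0.018,0.345,0,0,-0.002]]'; python3 g1.py
```

```text
time: 2.72
ee_pos: [0.5399, -0.188, 0.0177]
eef_rot: [0.984, -0.181, 0.0, 0.0]
ft_force: [-0.4, -0.2, 0.6]
width: 0.0869
grip_force: 0.0
[ 0.53934099 -0.18906562  0.12      ] (array([-3.000e-04,  4.000e-03, -3.409e-01]), array([ 0.0001, -0.0002, -0.0003]))
[ 0.53934099 -0.18906562  0.0165    ] (array([-0.0004,  0.0039,  0.0041]), array([ 0.0001, -0.0002, -0.0003]))
```

```bash
python3 -m pendant '[[-0.3,0,0.002,0.004,0,0,0],[1,0,0.002,0.004,0,0,0],[1,0,0.002,0.004,0,0,0],[1,0,0.002,0.004,0,0,0],[1,0,0.002,0.004,0,0,0],[1,0,0.002,0.004,0,0,0],[1,0,0.002,0.004,0,0,0]]' 35; python3 g1.py
```

```text
time: 3.6
ee_pos: [0.5399, -0.1878, 0.0162]
eef_rot: [0.984, -0.18, 0.0, 0.0]
ft_force: [-1.2, 0.4, 2.5]
width: 0.0494
grip_force: 35.0
[ 0.53934099 -0.18906562  0.12      ] (array([ 0.    ,  0.0047, -0.346 ]), array([ 0.    , -0.0001,  0.0002]))
[ 0.53934099 -0.18906562  0.0165    ] (array([-0.0001,  0.0047, -0.001 ]), array([ 0.    , -0.0001,  0.0002]))
```

```bash
cat > g2.py <<'E'
import sys
from h import *
d=np.load("pose.npz"); C=(flat([0,0,d["C"][3]],0,P15)[0],d["C"][:3]); Rg=tool(C[0])
s=r.read_state(); 
off=np.array([.115,0,.0162])  # nose ahead of TCP, height of TCP over underside
n=C[0].inv().apply(s["ee_pos"]-C[1])+off*[1,1,-1]; print("nose(mm)",np.round(n*1e3,1),"F chan",np.round(C[0].inv().apply(s["ft_force"]),1),"t",round(s["time"],2),"w",s["width"])
for a in sys.argv[1:]:
    x,y,z=np.array(a.split(","),float)/1e3
    print(a,*rel(at(C,np.array([x,y,z])-off*[1,1,-1]),Rg))
E
python3 -m pendant '[[1,0,0,-0.1,0,0,0],[1,0,0,-0.2,0,0,0],[1,0,0,-0.3,0,0,0],[1,0,0,-0.3,0,0,0],[1,0,0,-0.3,0,0,0]]'; python3 g2.py -30,0,60 -30,0,15
```

```text
time: 4.22
ee_pos: [0.539, -0.1876, 0.1048]
eef_rot: [0.984, -0.18, -0.001, -0.0]
ft_force: [0.1, 0.3, -2.2]
width: 0.0496
grip_force: 35.0
nose(mm) [ 103.1 -247.    48.9] F chan [-0.5  0.3 -2.2] t 4.22 w 0.04961457093790522
-30,0,60 [-0.6221 -0.6947  0.08  ] [ 0.0151  0.1252 -0.1146]
-30,0,15 [-0.5841 -0.704   0.2249] [ 0.0151  0.1252 -0.1146]
```

```bash
python3 -m pendant '[[1,-0.1,-0.11,0,0.003,0.02,-0.02],[1,-0.22,-0.24,0,0.005,0.04,-0.04],[1,-0.33,-0.37,0.02,0.008,0.07,-0.06],[1,-0.45,-0.5,0.04,0.011,0.1,-0.09],[1,-0.56,-0.62,0.06,0.014,0.12,-0.11],[1,-0.622,-0.695,0.08,0.0151,0.1252,-0.1146],[1,-0.622,-0.695,0.08,0.0151,0.1252,-0.1146],[1,-0.622,-0.695,0.08,0.0151,0.1252,-0.1146]]'; python3 g2.py -30,0,60 -20,0,15
```

```text
time: 5.22
ee_pos: [0.4388, 0.0728, 0.0814]
eef_rot: [0.99, -0.06, 0.13, 0.008]
ft_force: [-0.7, -0.9, -1.4]
width: 0.0492
grip_force: 35.0
nose(mm) [-29.4  -0.5  60.1] F chan [-0.9 -1.  -1.2] t 5.22 w 0.04922518905034611
-30,0,60 [-0.002  -0.0018  0.0004] [ 0.0002 -0.0001 -0.0001]
-20,0,15 [ 0.0313 -0.0019  0.1504] [ 0.0002 -0.0001 -0.0001]
```

```bash
python3 -m pendant '[[1,0.01,-0.001,0.06,0,0,0],[1,0.02,-0.002,0.12,0,0,0],[1,0.031,-0.002,0.15,0,0,0],[1,0.031,-0.002,0.15,0,0,0],[1,0.031,-0.002,0.15,0,0,0]]'; python3 g2.py -20,0,15
python3 - <<'E'
from h import *
a=cam("top")["pixels"][:,:,::-1]; s=cam("side")["pixels"][:,:,::-1]
A=cv2.resize(a[155:265,180:280],None,fx=4,fy=4,interpolation=cv2.INTER_CUBIC); B=cv2.resize(s[145:222,215:315],None,fx=4,fy=4,interpolation=cv2.INTER_CUBIC)
cv2.imwrite("pics/h1.png",np.hstack([A,np.vstack([B,np.zeros((440-B.shape[0],400,3),np.uint8)])]))
E
```

```text
time: 5.85
ee_pos: [0.4599, 0.0713, 0.0414]
eef_rot: [0.989, -0.06, 0.131, 0.008]
ft_force: [0.2, -0.0, -2.2]
width: 0.0491
grip_force: 35.0
nose(mm) [-19.3   0.5  16.1] F chan [-0.4 -0.  -2.2] t 5.85 w 0.049081664273362254
-20,0,15 [-0.0024  0.0018  0.0035] [ 0.0001 -0.001  -0.0001]
```

View pics/h1.png

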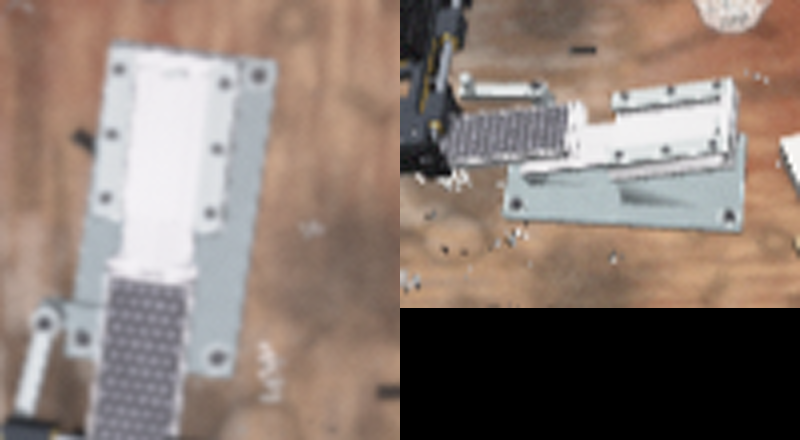

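The hover view shows the plate straight in front of the mouth, with its nose edge at about row 270 from (108) to (197), and the lips starting at row 225. I'll check these edges against the model.

```bash
cat > chk.py <<'E'
from h import *
d=np.load("pose.npz"); C=(flat([0,0,d["C"][3]],0,P15)[0],d["C"][:3]); c=cam("top")
s=r.read_state(); n=C[0].inv().apply(s["ee_pos"]-C[1])*1e3+[115,0,-16.2]
f=lambda *P:np.round((proj(c,at(C,np.array(P)/1e3))-[180,155]+.5)*4-.5,1).tolist()
print("nose",n, "corners nose L,R, mid-back L,R",f(*[n+[dx,y,10] for dx in(-3,-60) for y in(25,-25)]))
print("lip outer front/back L,R",f([0,36,16.5],[0,-36,16.5],[90,36,16.5],[90,-36,16.5]),"inner",f([10,20.5,16.5],[10,-20.5,16.5],[80,20.5,16.5],[80,-20.5,16.5]))
print("landing",f([-20,20,0],[-20,-20,0]))
g=cv2.cvtColor(c["pixels"],cv2.COLOR_RGB2GRAY)
for row in (200,215,220,224,230,240): print(row,g[row,198:245].tolist())
E
python3 chk.py
```

```text
nose [-19.23183217   0.65300535  16.16780262] corners nose L,R, mid-back L,R [[105.2, 261.1], [193.0, 273.4], [95.0, 358.2], [181.9, 370.5]]
lip outer front/back L,R [[94.5, 216.8], [220.3, 234.3], [110.7, 59.9], [238.4, 77.3]] inner [[123.3, 203.4], [195.1, 213.3], [136.3, 81.3], [208.9, 91.2]]
landing [[124.0, 248.9], [192.8, 258.5]]
200 [154, 156, 154, 156, 163, 185, 211, 220, 221, 221, 221, 222, 223, 227, 237, 241, 242, 242, 240, 242, 242, 242, 241, 241, 241, 241, 239, 239, 238, 239, 238, 230, 224, 222, 223, 223, 224, 213, 180, 164, 172, 179, 177, 176, 179, 180, 175]
215 [147, 158, 167, 175, 181, 181, 182, 183, 181, 181, 180, 183, 201, 228, 236, 238, 238, 238, 238, 238, 238, 236, 236, 236, 237, 237, 236, 237, 238, 229, 194, 173, 179, 178, 177, 176, 178, 179, 181, 179, 179, 179, 182, 180, 171, 157, 148]
220 [138, 156, 172, 181, 180, 178, 179, 182, 193, 217, 228, 233, 235, 237, 239, 241, 240, 238, 238, 239, 236, 235, 234, 235, 235, 235, 233, 231, 226, 210, 193, 184, 181, 178, 180, 178, 180, 180, 179, 182, 182, 183, 181, 173, 148, 138, 141]
224 [142, 172, 184, 183, 182, 181, 183, 194, 205, 188, 177, 176, 178, 185, 201, 203, 199, 202, 207, 212, 217, 217, 221, 232, 236, 235, 232, 227, 221, 215, 198, 184, 181, 179, 180, 180, 181, 182, 181, 182, 182, 179, 172, 157, 150, 146, 141]
230 [145, 153, 159, 160, 162, 166, 175, 180, 168, 134, 118, 130, 129, 122, 131, 140, 131, 130, 143, 138, 127, 134, 131, 122, 119, 123, 120, 121, 152, 189, 184, 175, 179, 179, 179, 178, 180, 180, 181, 179, 180, 174, 162, 150, 148, 147, 142]
240 [168, 131, 108, 110, 152, 198, 209, 181, 149, 134, 122, 130, 140, 130, 129, 143, 138, 128, 131, 131, 117, 116, 117, 117, 118, 118, 123, 153, 178, 183, 180, 181, 180, 183, 185, 191, 190, 188, 185, 180, 170, 152, 148, 154, 156, 159, 164]
```

```bash
python3 g2.py -12,1.6,4
```

```text
nose(mm) [-19.2   0.7  16.2] F chan [-1.5 -0.8 -1.5] t 6.0 w 0.04939995201406303
-12,1.6,4 [ 0.024  -0.0032  0.0406] [ 0.0001 -0.0013  0.0001]
```

```bash
python3 -m pendant '[[1,0.012,-0.003,0.02,0,0,0],[1,0.024,-0.003,0.04,0,0,0],[1,0.024,-0.003,0.04,0,0,0],[1,0.024,-0.003,0.04,0,0,0]]'; python3 g2.py; python3 -m pendant '[[1,0,0,0.003,0,0,0],[1,0,0,0.006,0,0,0],[1,0,0,0.006,0,0,0]]'; python3 g2.py;  python3 -m pendant '[[1,0,0,0.003,0,0,0],[1,0,0,0.003,0,0,0]]'; python3 g2.py
```

```text
time: 6.5
ee_pos: [0.4698, 0.0712, 0.0311]
eef_rot: [0.99, -0.06, 0.131, 0.008]
ft_force: [-1.0, 0.4, -2.0]
width: 0.0495
grip_force: 35.0
nose(mm) [-12.5   1.6   3.6] F chan [-1.5  0.3 -1.6] t 6.5 w 0.04946012496080512
time: 6.88
ee_pos: [0.4703, 0.071, 0.0295]
eef_rot: [0.99, -0.06, 0.131, 0.008]
ft_force: [-1.1, 0.5, -2.0]
width: 0.05
grip_force: 35.0
nose(mm) [-12.4   1.5   1.9] F chan [-1.6  0.3 -1.6] t 6.88 w 0.049963516103177015
time: 7.12
ee_pos: [0.4705, 0.071, 0.0286]
eef_rot: [0.99, -0.06, 0.131, 0.008]
ft_force: [0.0, 0.6, -1.9]
width: 0.0492
grip_force: 35.0
nose(mm) [-12.4   1.5   1. ] F chan [-0.5  0.6 -1.8] t 7.12 w 0.04920116691295602
```

```bash
for i in 1 2; do python3 -m pendant '[[1,0,0,0.0025,0,0,0],[1,0,0,0.0025,0,0,0]]' >/dev/null; python3 g2.py; done
```

```text
nose(mm) [-12.3   1.5   0.2] F chan [-0.2  0.3 -1.3] t 7.38 w 0.049695709151288785
nose(mm) [-12.3   1.6  -0.4] F chan [-2.2 -0.5  1.3] t 7.62 w 0.04978454459524428
```

```bash
python3 -m pendant '[[1,0.01,0,-0.0025,0,0,0],[1,0.025,0,-0.0025,0,0,0],[1,0.04,0,-0.0025,0,0,0],[1,0.04,0,-0.0025,0,0,0]]' >/dev/null; python3 g2.py; python3 -m pendant '[[1,0.01,0,0,0,0,0],[1,0.02,0,0,0,0,0],[1,0.02,0,0,0,0,0]]' >/dev/null; python3 g2.py
```

```text
nose(mm) [0.2 1.6 0.3] F chan [ 0.4 -0.2 -2. ] t 8.12 w 0.049619081779126
nose(mm) [6.  1.6 0.4] F chan [-0.2  0.4 -1.6] t 8.5 w 0.04944005226846157
```

```bash
for i in 1 2 3; do python3 -m pendant '[[1,0.01,0,0,0,0,0],[1,0.02,0,0,0,0,0],[1,0.02,0,0,0,0,0]]' >/dev/null; python3 g2.py; done
```

```text
nose(mm) [12.   1.6  0.4] F chan [-0.2  0.1 -2.1] t 8.88 w 0.0495709713008663
nose(mm) [18.   1.6  0.4] F chan [ 0.2 -1.2 -2.3] t 9.25 w 0.04986279182978801
nose(mm) [24.   1.6  0.4] F chan [-1.  -0.4 -2.2] t 9.62 w 0.049538440924354984
```

```bash
for i in 1 2 3 4; do python3 -m pendant '[[1,0.01,0,0,0,0,0],[1,0.02,0,0,0,0,0],[1,0.02,0,0,0,0,0]]' >/dev/null; python3 g2.py; done
```

```text
nose(mm) [30.   1.6  0.4] F chan [ 0.1 -0.1 -1.5] t 10.0 w 0.04989707714131603
nose(mm) [36.   1.6  0.4] F chan [-0.  -0.2 -2.1] t 10.38 w 0.04968676411331739
nose(mm) [42.   1.6  0.4] F chan [ 0.1 -0.7 -2.2] t 10.75 w 0.049266846863400285
nose(mm) [48.   1.6  0.4] F chan [-0.4 -0.3 -1.9] t 11.12 w 0.04943420470600941
```

Run:
```python
from h import *
a=cam("top")["pixels"][:,:,::-1]; s=cam("side")["pixels"][:,:,::-1]
A=cv2.resize(a[155:255,180:280],None,fx=4,fy=4,interpolation=cv2.INTER_CUBIC); B=cv2.resize(s[135:235,215:315],None,fx=4,fy=4,interpolation=cv2.INTER_CUBIC)
cv2.imwrite("pics/h2.png",np.hstack([A,B]))
```

```text
(no output)
```

View pics/h2.png

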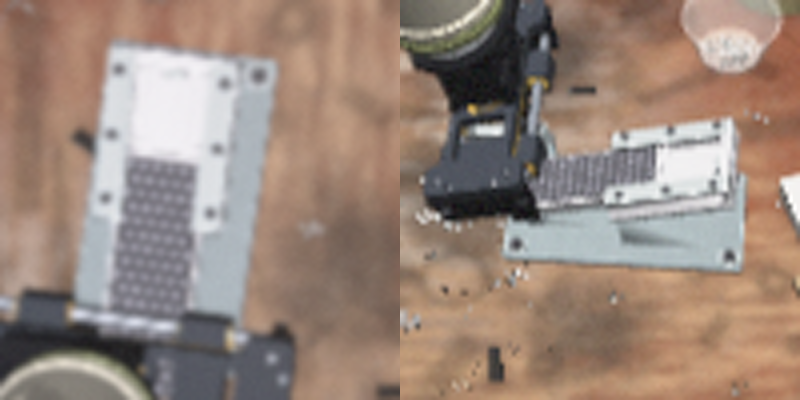

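The plate is in the channel under both lips, with its nose at (165,150) in the left crop. I'm going on past the spring.

```bash
for i in 1 2 3 4 5 6; do python3 -m pendant '[[1,0.01,0,0,0,0,0],[1,0.02,0,0,0,0,0],[1,0.02,0,0,0,0,0]]' >/dev/null; python3 g2.py; done
```

```text
nose(mm) [54.   1.6  0.4] F chan [-0.5 -0.4 -2.3] t 11.6 w 0.0491783708661063
nose(mm) [59.8  2.   0.4] F chan [-1.5  3.7 -2.3] t 11.97 w 0.04956694751815971
nose(mm) [66.3  1.9  0.6] F chan [-0.2  2.9 -2.1] t 12.35 w 0.04927088193840528
nose(mm) [72.2  1.7  0.5] F chan [-0.8  3.2 -1.3] t 12.72 w 0.049502564302874696
nose(mm) [78.2  1.6  0.5] F chan [-0.9  3.7 -2.1] t 13.1 w 0.04999659409125091
nose(mm) [84.2  1.6  0.5] F chan [ 0.3  4.8 -1.5] t 13.47 w 0.04951071696791261
```

```bash
for i in 1 2 3 4 5; do python3 -m pendant '[[1,0.006,0,0,0,0,0],[1,0.006,0,0,0,0,0]]' >/dev/null; python3 g2.py; done
```

```text
nose(mm) [85.6  1.6  0.5] F chan [-1.9  3.8 -2.2] t 13.72 w 0.048970423421194204
nose(mm) [87.4  1.6  0.5] F chan [-1.1  3.8 -1. ] t 13.97 w 0.04932488410168884
nose(mm) [89.3  1.6  0.5] F chan [-1.7  3.7 -1.9] t 14.22 w 0.049475427400122306
nose(mm) [89.8  1.5  0.1] F chan [-6.1  3.3 -1.5] t 14.47 w 0.04922375132163968
nose(mm) [90.   1.4 -0. ] F chan [-12.3   3.3   7.9] t 14.72 w 0.04946243371468961
```

```bash
python3 -m pendant '[[1,0.006,0,0,0,0,0],[1,0.006,0,0,0,0,0],[1,0.006,0,0,0,0,0]]' >/dev/null; python3 g2.py; python3 -m pendant '[[0,0,0,0,0,0,0],[-0.5,0,0,0,0,0,0],[-0.5,0,0,0,0,0,0],[-0.5,0,0,0,0,0,0]]' ; python3 g2.py
```

```text
nose(mm) [90.1  1.4 -0.1] F chan [-20.2   2.6  17.9] t 15.1 w 0.04955414916127498
time: 15.6
ee_pos: [0.5738, 0.0579, 0.0562]
eef_rot: [0.989, -0.06, 0.132, 0.008]
ft_force: [-0.3, 0.3, 0.6]
width: 0.064
grip_force: 0.0
nose(mm) [95.3  0.9  0.7] F chan [-0.1  0.3  0.6] t 15.6 w 0.06403360854578728
```

```bash
python3 -m pendant '[[-0.5,0,0,-0.1,0,0,0],[-0.5,0,0,-0.25,0,0,0],[-0.5,0,0,-0.33,0,0,0],[-0.5,0,0,-0.33,0,0,0]]'
cat > g3.py <<'E'
import sys
from h import *
d=np.load("pose.npz"); C=(flat([0,0,d["C"][3]],0,P15)[0],d["C"][:3]); C=(C[0],at(C,[0,.0014,0]))
s=r.read_state(); n=C[0].inv().apply(s["ee_pos"]-C[1])*1e3; F=C[0].inv().apply(s["ft_force"])
print("tcp(mm)",n.round(1),"ang of tcp about pivot",np.arctan2(58-n[1],-66.5-n[0]).round(3),"F",F.round(1),"w",round(s["width"],4),"j7",s["joint_positions"].round(2),"t",round(s["time"],2))
for a in sys.argv[1:]: # theta,lead(mm along push),z
    th,l,z=map(float,a.split(","))
    p=np.array([-66.5-58*np.cos(th)+l*np.sin(th),58-58*np.sin(th)-l*np.cos(th),z])/1e3
    print(a,*rel(at(C,p),tool(C[0],th)))
E
python3 g3.py -- 2>/dev/null; python3 g3.py -0.12,0,120 -0.12,0,29
python3 - <<'E'
from h import *
a=cam("top")["pixels"][:,:,::-1]; s=cam("side")["pixels"][:,:,::-1]
A=cv2.resize(a[155:265,180:280],None,fx=4,fy=4,interpolation=cv2.INTER_CUBIC); B=cv2.resize(s[135:245,215:315],None,fx=4,fy=4,interpolation=cv2.INTER_CUBIC)
cv2.imwrite("pics/h3.png",np.hstack([A,B]))
E
```

```text
time: 16.1
ee_pos: [0.5487, 0.0615, 0.1536]
eef_rot: [0.989, -0.06, 0.133, 0.008]
ft_force: [0.3, -0.1, -0.7]
width: 0.0652
grip_force: 0.0
tcp(mm) [-18.9   0.2 117.5] ang of tcp about pivot 2.259 F [ 0.1 -0.1 -0.8] w 0.0652 j7 [ 0.35  0.11 -0.63  1.96  0.22  0.86 -2.08] t 16.1
tcp(mm) [-18.9   0.2 117.5] ang of tcp about pivot 2.259 F [ 0.1 -0.1 -0.8] w 0.0652 j7 [ 0.35  0.11 -0.63  1.96  0.22  0.86 -2.08] t 16.1
-0.12,0,120 [-0.3505 -0.2158 -0.0104] [-0.     -0.0029  0.0572]
-0.12,0,29 [-0.3523 -0.2159  0.2929] [-0.     -0.0029  0.0572]
```

View pics/h3.png

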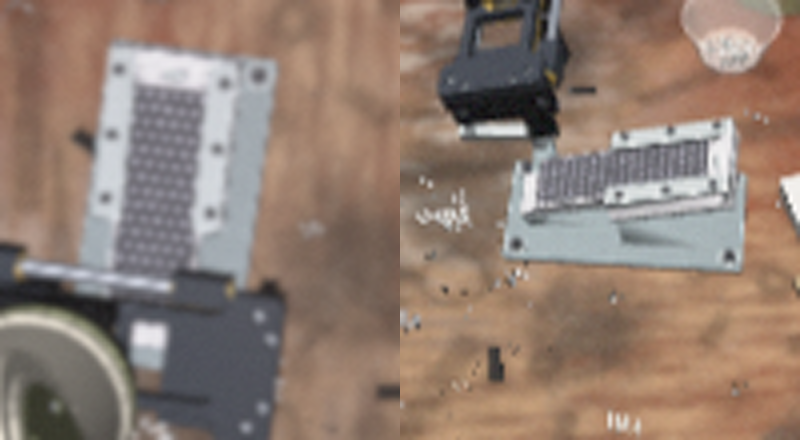

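The plate is fully up: its nose meets the stop at (165,80), and the keeper is still out of the way. I'm moving over the keeper post.

```bash
python3 -m pendant '[[-0.5,-0.1,-0.06,0,0,0,0.06],[-0.5,-0.2,-0.13,0,0,0,0.06],[-0.5,-0.3,-0.19,0,0,0,0.06],[-0.5,-0.35,-0.216,-0.01,0,0,0.06],[-0.5,-0.35,-0.216,-0.01,0,0,0.06]]' >/dev/null; python3 g3.py; python3 -m pendant '[[-0.5,0,0,0,0,0,0.08],[-0.5,0,0,0,0,0,0.16],[-0.5,0,0,0,0,0,0.16]]' >/dev/null; python3 g3.py
```

```text
tcp(mm) [-126.    65.   118.4] ang of tcp about pivot -0.118 F [ 0.7  0.7 -0.4] w 0.0656 j7 [ 0.25 -0.03 -0.72  2.14  0.18  0.81 -2.4 ] t 16.82
tcp(mm) [-123.7   63.9  125.1] ang of tcp about pivot -0.103 F [ 0.4 -0.3  0.9] w 0.0651 j7 [ 0.64 -0.06 -1.08  2.13  0.12  0.81 -2.59] t 17.2
```

Turning the other way raises joint 7, which is the direction the sweep needs. I'm undoing the test turn and going down.

```bash
python3 -m pendant '[[-0.5,0,0,0,0,0,-0.08],[-0.5,0,0,0,0,0,-0.16],[-0.5,0,0,0,0,0,-0.18],[-0.5,0,0,0,0,0,-0.18]]' >/dev/null; python3 g3.py -0.10,0,29
```

```text
tcp(mm) [-123.7   63.2  124.9] ang of tcp about pivot -0.091 F [ 0.3 -0.4  0.5] w 0.0656 j7 [ 0.61 -0.06 -1.05  2.13  0.12  0.81 -2.21] t 17.7
-0.10,0,29 [-0.0051  0.0006  0.3195] [-0.004  -0.0051  0.0478]
```

```bash
python3 -m pendant '[[-0.5,-0.005,0,0.1,0,-0.005,0.01],[-0.5,-0.005,0,0.2,0,-0.005,0.01],[-0.5,-0.005,0,0.28,0,-0.005,0.01],[-0.5,-0.005,0,0.32,0,-0.005,0.01],[-0.5,-0.005,0,0.32,0,-0.005,0.01],[-0.5,-0.005,0,0.32,0,-0.005,0.01]]'; python3 g3.py -0.10,0,29
python3 - <<'E'
from h import *
s=cam("side")["pixels"][:,:,::-1]
cv2.imwrite("pics/h4.png",cv2.resize(s[125:225,200:320],None,fx=5,fy=5,interpolation=cv2.INTER_CUBIC))
E
```

```text
time: 18.45
ee_pos: [0.4777, 0.1353, 0.0409]
eef_rot: [0.989, -0.069, 0.131, 0.003]
ft_force: [0.7, -0.4, -0.4]
width: 0.0653
grip_force: 0.0
tcp(mm) [-124.8   64.8   29.2] ang of tcp about pivot -0.116 F [ 0.7 -0.3 -0.6] w 0.0653 j7 [ 0.44  0.24 -0.94  2.16  0.55  0.68 -2.59] t 18.45
-0.10,0,29 [0.0021 0.0034 0.0007] [-0.0038 -0.0001  0.0386]
```

View pics/h4.png

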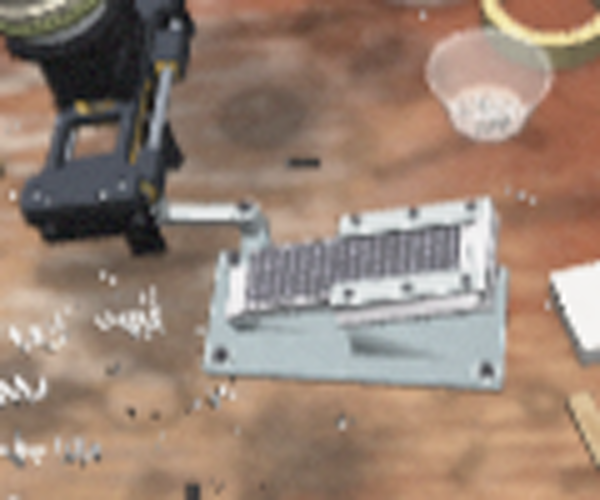

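The fingers stand either side of the post at (150,210). I'll narrow them and work out the sweep.

```bash
python3 -m pendant '[[0.45,0.002,0.003,0,0,0,0],[0.45,0.002,0.003,0,0,0,0],[0.45,0.002,0.003,0,0,0,0],[0.45,0.002,0.003,0,0,0,0]]' 10; python3 g3.py 0,7,29 0.15,7,29 0.3,7,29 0.45,7,29 0.6,7,29 0.75,7,29 0.9,7,29
```

```text
time: 19.0
ee_pos: [0.4777, 0.1342, 0.0406]
eef_rot: [0.989, -0.069, 0.131, 0.003]
ft_force: [0.6, -1.0, 0.5]
width: 0.0331
grip_force: 0.0
tcp(mm) [-124.8   63.7   28.8] ang of tcp about pivot -0.098 F [ 0.8 -0.9  0.3] w 0.0331 j7 [ 0.44  0.24 -0.94  2.16  0.55  0.68 -2.58] t 19.0
0,7,29 [ 0.0017  0.0424 -0.0009] [-0.0036 -0.0001 -0.0089]
0.15,7,29 [ 0.0079  0.0709 -0.0011] [-0.0036 -0.0003 -0.0806]
0.3,7,29 [ 0.0182  0.0982 -0.0013] [-0.0036 -0.0006 -0.1522]
0.45,7,29 [ 0.0326  0.1236 -0.0015] [-0.0035 -0.0009 -0.2238]
0.6,7,29 [ 0.0506  0.1466 -0.0016] [-0.0035 -0.0012 -0.2954]
0.75,7,29 [ 0.0718  0.1666 -0.0018] [-0.0034 -0.0014 -0.367 ]
0.9,7,29 [ 0.0958  0.1833 -0.0019] [-0.0033 -0.0017 -0.4386]
```

```bash
python3 -m pendant '[[0.45,0.002,0.042,-0.001,-0.0036,0,-0.009],[0.45,0.008,0.071,-0.001,-0.0036,0,-0.08],[0.45,0.018,0.098,-0.001,-0.0036,0,-0.152],[0.45,0.033,0.124,-0.001,-0.0035,-0.001,-0.224],[0.45,0.051,0.147,-0.002,-0.0035,-0.001,-0.295],[0.45,0.072,0.167,-0.002,-0.0034,-0.001,-0.367],[0.45,0.096,0.183,-0.002,-0.0033,-0.002,-0.439],[0.45,0.096,0.183,-0.002,-0.0033,-0.002,-0.439]]'; python3 g3.py 1.05,7,29 1.2,7,29 1.35,8,29 1.5,9,29 1.57,10,29 1.57,14,29
```

```text
time: 20.0
ee_pos: [0.4978, 0.0757, 0.0478]
eef_rot: [0.917, 0.376, 0.114, 0.063]
ft_force: [0.4, 0.3, -0.2]
width: 0.0243
grip_force: 0.0
tcp(mm) [-96.8   8.1  28.9] ang of tcp about pivot 1.025 F [ 0.3  0.3 -0.3] w 0.0243 j7 [ 0.71  0.29 -1.09  2.14  0.59  0.71 -1.55] t 20.0
1.05,7,29 [ 0.0056  0.0277 -0.0005] [-0.0004  0.0002 -0.0722]
1.2,7,29 [ 0.0155  0.0552 -0.0005] [-0.0004  0.0002 -0.1438]
1.35,8,29 [ 0.0308  0.0838 -0.0006] [-4.000e-04  1.000e-04 -2.154e-01]
1.5,9,29 [ 0.0507  0.1096 -0.0006] [-5.00e-04  1.00e-04 -2.87e-01]
1.57,10,29 [ 0.0625  0.1219 -0.0006] [-5.000e-04  1.000e-04 -3.205e-01]
1.57,14,29 [ 0.0708  0.1323 -0.0006] [-5.000e-04  1.000e-04 -3.205e-01]
```

```bash
python3 -m pendant '[[0.45,0.006,0.028,0,0,0,-0.072],[0.45,0.016,0.055,0,0,0,-0.144],[0.45,0.031,0.084,0,0,0,-0.215],[0.45,0.051,0.11,0,0,0,-0.287],[0.45,0.056,0.112,0,0,0,-0.32],[0.45,0.056,0.112,0,0,0,-0.32]]'; python3 g3.py 1.57,7,29 1.57,12,29
```

```text
time: 20.75
ee_pos: [0.5317, 0.0645, 0.0572]
eef_rot: [0.743, 0.656, 0.086, 0.097]
ft_force: [-1.0, 0.1, -0.6]
width: 0.0238
grip_force: 0.0
tcp(mm) [-60.6   1.   28.8] ang of tcp about pivot 1.674 F [-1.1 -0.1 -0.3] w 0.0238 j7 [ 0.79  0.41 -1.17  2.06  0.71  0.79 -0.91] t 20.75
1.57,7,29 [-0.0033  0.0035 -0.0006] [-0.0005 -0.0001 -0.0011]
1.57,12,29 [-0.0033  0.0202 -0.0006] [-0.0005 -0.0001 -0.0011]
```

```bash
for i in 1 2 3; do python3 -m pendant '[[0.45,0,0.005,0,0,0,0],[0.45,0,0.005,0,0,0,0]]' >/dev/null; python3 g3.py; done
```

```text
tcp(mm) [-59.3   0.9  28.9] ang of tcp about pivot 1.696 F [-2.7  1.9 -0.3] w 0.0241 j7 [ 0.79  0.41 -1.17  2.06  0.71  0.79 -0.91] t 21.0
tcp(mm) [-59.    0.9  28.6] ang of tcp about pivot 1.702 F [-7.2  0.4  3.9] w 0.024 j7 [ 0.78  0.42 -1.17  2.05  0.71  0.8  -0.91] t 21.25
tcp(mm) [-58.7   0.9  28.4] ang of tcp about pivot 1.706 F [-11.7   0.9   6.7] w 0.0242 j7 [ 0.78  0.42 -1.17  2.05  0.71  0.8  -0.91] t 21.5
```

The keeper is hard against its limit. I'm backing off, lifting clear and checking.

```bash
python3 -m pendant '[[0.45,0,-0.025,0,0,0,0],[0.45,0,-0.025,0,0,0,0],[0.45,0,-0.025,-0.1,0,0,0],[0.45,0,-0.025,-0.25,0,0,0],[0.45,0,-0.025,-0.4,0,0,0],[0.45,-0.2,-0.225,-0.45,0,0,0],[0.45,-0.4,-0.425,-0.45,0,0,0],[0.45,-0.4,-0.425,-0.45,0,0,0]]'; python3 -m pendant '[[0.45,0,-0.15,0,0,0,0],[0.45,0,-0.3,0,0,0,0],[0.45,0,-0.3,0,0,0,0]]'
python3 - <<'E'
from h import *
a=cam("top")["pixels"][:,:,::-1]; s=cam("side")["pixels"][:,:,::-1]
A=cv2.resize(a[155:265,180:280],None,fx=4,fy=4,interpolation=cv2.INTER_CUBIC); B=cv2.resize(s[135:245,215:315],None,fx=4,fy=4,interpolation=cv2.INTER_CUBIC)
cv2.imwrite("pics/h5.png",np.hstack([A,B]))
E
```

```text
time: 22.5
ee_pos: [0.3886, -0.0201, 0.1547]
eef_rot: [0.742, 0.657, 0.083, 0.098]
ft_force: [-0.1, -2.6, -2.0]
width: 0.024
grip_force: 0.0
time: 22.88
ee_pos: [0.3249, -0.0078, 0.1419]
eef_rot: [0.743, 0.659, 0.073, 0.089]
ft_force: [0.1, 0.2, 0.3]
width: 0.0243
grip_force: 0.0
```

View pics/h5.png

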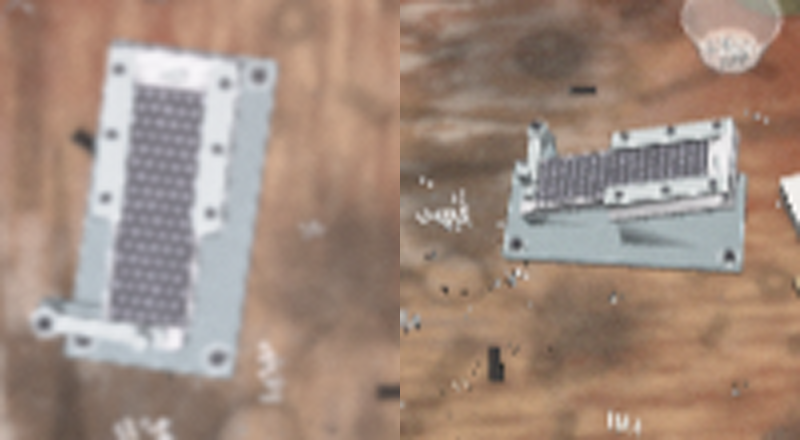

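The plate is home, and the keeper lies straight across behind it, from (43,322) to (175,338). I'm handing the job in.

```bash
python3 -c "
from bench import r
print(r.close_job())"
```

```text
the job is handed in; nothing more can be done
None
```

The job is handed in: the plate is home against the stop, dotted face up and notched end first, the keeper is swung right across behind it, and I didn't touch the graver, dish or brush; the robot clock read about 23 s of the 64 s allowed.

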